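# Refit the chip screen and seal the extractor hatch

### The arm

A 7-joint arm with a two-finger parallel gripper is mounted at the origin on the work surface. World frame = base frame: x ahead of the robot, y to its left, z up, the work surface at z = 0. Lengths are in m, angles in rad, forces in N, time in s.
With the tool pointing down it reaches from about 0.4 to 0.85 m from the base axis. Payload 10.4 kg.
Tool frame: the origin (TCP) lies at the very end of the fingers, on their centre line; the grasp point (between the pads) lies 19 mm behind it; z points along the fingers, y is the line along which they close (so a half turn about z gives the same grasp; the last joint's range is limited). The gripper opens to 87 mm and grips with 3 to 60 N. Pads are 19 mm wide; open, the fingers measure 117 mm over their backs; the gripper's body (75 mm by 190 mm) begins 51 mm behind the grasp point.
Start: joints at [1.183, 0.332, -0.065, 1.46, 0.022, 1.35, -0.088], TCP at [0.223, -0.584, 0.223] pointing down, gripper open.
Joint ranges: [-2.6, 2.6], [-0.5, 2.12], [-1.47, 1.34], [0.16, 2.42], [-1.27, 4.41], [0.06, 2.06], [-2.6, 2.6]. Speed limits (rad/s): [2.22, 2.22, 2.79, 2.79, 3.14, 3.14, 3.14].

### API

Orientations are given as [roll, pitch, yaw] about the fixed x, y, z axes, in that order (R = Rz(yaw) Ry(pitch) Rx(roll)).
In Python, from rig import read_state, read_camera, sign_off gives the robot as it stands. The module is installed in compiled form; this text tells all that it offers.
- The arm moves only by the shell command python3 -m inch 'ROWS' [FORCE]. ROWS is JSON, a list of rows, each a list of 3 entries, a list of its own where there are three numbers: the opening, from 0 (shut) to 1 (fully open), then the shift along the tool's x, y, z in m, then the turn, a rotation vector about the tool's x, y, z in rad. In form: [[hand, [tx, ty, tz], [rx, ry, rz]], ...]. A call has 1 to 12 rows; each row shifts and turns the commanded pose from where the row before left it, along the tool's axes as they then stand; what a row does not reach is not made up. A row lasts 1/8 s, in which the tool goes at most 62.5 mm and 10.7 degrees, less where a joint would pass 70% of its speed; a pose out of reach is approached as far as the arm can. A call with a gripper value outside its range is refused whole. The fingers move at their own pace and stop on an object; FORCE is the grip in N (left out, the last holds). Time passes only in rows, so rows that do not move let the fingers close. It gives the time, the measured TCP pose, the force, the opening and the grip force at its end, in the units of the state.
- read_state(): the state, without advancing time (a new reading comes with each control period).
- read_camera(name): name is "scene" or "top" or "wrist"; returns a dict with "color" (480x640x3 uint8, red, green, blue), "fov_y" (degrees; the focal length in pixels is half the picture's height over the tangent of half this angle, whatever the lens; pixels are square), "cx", "cy" (the principal point, pixels), "cam_to_world" (4x4, takes a point from camera to world coordinates). Camera axes: x right, y up, looking along -z (the intrinsics and any distortion apply to the point x, -y, -z); pixel columns grow to the right and rows downward; lengths in m; the calibration is good to about 2 mm. A picture is of the moment at which its call begins. There is no depth.
- sign_off(): hands the job in; it is judged then, once.
The state is a dict: "time": time; "joint_pos": joint angles; "joint_velocities": joint speeds; "tau": joint torques, N m; "tool_pos": TCP position; "eef_rot": TCP orientation; "contact_force": force on the tool from outside, world axes, zero at the start; "moment": the same for the moment, N m; "width": finger opening in m; "finger_force": force on a finger pad.
Only numpy, scipy, OpenCV 4.12 (cv2) and the standard library are available. Lean on these libraries where they do the work, as an engineer would, in place of code of your own. Each camera call takes 0.05 s, during which the arm holds its last target. There are 200 camera calls.

### The job

The workshop's chip trap has been emptied: put its wire screen back inside so that it lies flat on the two ledges under the rim (it is longer than the opening, so tip one end in under the rim first), and let go of it. Then swing the hatch down onto its gasket and turn the T-handle clockwise until it stops, so that the hatch is drawn down tight, and leave it like that. Do not disturb the other things on the bench.

Things in the scene. Friction and masses are not known exactly. Their poses are not given: they have to be found in the camera images.
- trap: Chip trap of the dust extraction, fixed to the bench: grey sheet-steel box, 216 mm (x) by 176 mm (y), rim face at z 135 mm, open at the top; ribbed hoses leave at +x and +y. Origin: centre of its underside, z up. Chamber below the rim: x -104 to 104, y -84 to 84 mm. A keeper hangs 8 mm below the rim at the -y side, x -18 to 26 mm.
- opening (a point): Centre of the trap's opening, on the rim's top face, 135 mm above the trap's origin; axes as the trap's. The opening is 144 mm (x) by 140 mm (y) in a flange 4 mm thick. Round it on the rim stands a rubber gasket 10 mm tall when free, 70 mm or more from the centre in y and 84 mm or more in x.
- ledges (a point): Middle between the two ledges, level with their tops: 93 mm above the trap's origin, 38 mm below the rim's underside; axes as the trap's. The ledges are flat, at the trap's x ends, |x| 54 to 104 mm, with 12 mm high stops at |y| 70 mm. The seated screen's underside centre belongs here, its length along x, within 25 mm in x, 15 mm in y.
- hatch_hinge (a point): Middle of the hatch's hinge axis, at (0, 98, 139) mm in the trap's frame; the axis runs along the trap's x; axes as the trap's. The hatch: grey panel 224 mm (x) by 190 mm, 12 mm thick, from 2 to 192 mm off this axis; its underside is in the axis plane, and its free edge lies to the trap's -y when shut.
- hatch (a joint): Hatch angle, rad: 0 = drawn fully tight, about 0.035 = touching the free gasket, 1.57 = upright at the +y side of the box; starts open a little past upright, outer face and T-handle to +y. Friction hinges (0.85 N m) hold it at any angle; some 6 N near its free edge moves it. Left on the gasket unlatched, the free edge stays 2 to 6 mm up.
- latch_grip (a point): Centre of the latch's black T-bar: 148 mm from the hinge axis, in the middle of the hatch's length, 38 mm off the hatch's underside (26 mm off its outer face). The bar is 72 mm long (this frame's x), 15 mm wide (y), 16 mm tall (z, out of the hatch), on an 18 mm round stem; it turns about this z.
- latch (a joint): T-handle turn, rad, growing clockwise seen from outside. Near 0: free, bar and inner pawl along the trap's x. From 0.65 the pawl climbs under the keeper and draws the hatch down (up to 0.3 N m; the bar sinks up to 6 mm, pressing down helps: about 14 N at full depth); flat from 1.2; stop at 1.57, bar along the trap's y. Stays where left.
- screen: Chip screen, loose, flat on the bench: steel frame with wire mesh, 164 mm (x) by 110 mm (y), 6 mm thick, about 0.28 kg, same either way round. Origin: centre of its underside. Strap handle at its middle: a bar 50 mm long along y, 10 mm thick in x, 20 to 36 mm above the underside, on a post at each end.
- float: Bystander: dark wooden sanding float, 150 x 85 mm, handle along its length, 57 mm tall; origin under its centre.
- mandrel: Bystander: upright tapered turned wood mandrel, 60 mm foot, 140 mm tall; origin under its centre.
- hammer: Bystander: steel-headed hammer lying flat, 250 mm long (x, head at +x), head 95 mm across; origin under its middle.
- pliers: Bystander: pliers lying flat, about 155 mm long (x, jaws at +x); origin near the pivot.
- bowl_blank: Bystander: turned wooden bowl blank, 110 mm across, 42 mm tall; origin under its centre.
- glue: Bystander: white plastic bottle, 52 mm across, 130 mm tall; origin under its centre.
There are look-alikes about, which are no part of the job. What is meant by the screen is not turquoise, and is the larger of those in its own colour.

How it is judged:
On the way, in this order (a step that is already met when the one before it is completed fails the run):
1. the screen lies flat on both ledges inside the trap and has been let go (z of screen in the frame of trap between 0.088 and 0.097 m and x of screen in the frame of trap between -0.025 and 0.025 m and y of screen in the frame of trap between -0.02 and 0.02 m and angle between screen's own z axis and vertical below 0.05 rad and contact force between the fingers and screen below 0.3 N), for 0.2 s.
2. the hatch is down on its gasket (value of joint hatch below 0.06 rad), for 0.1 s.
At the end, for the whole second after the job is handed in: Screen at rest on the ledges: underside 88 to 97 mm above the trap's underside (ledges 93), within 25 mm (trap x) and 20 mm (trap y) of the middle, tilt under 0.05 rad. Hatch joint under 0.007 rad (free edge within 1.3 mm of fully tight); latch over 1.35 rad (z of screen in the frame of trap between 0.088 and 0.097 m and x of screen in the frame of trap between -0.025 and 0.025 m and y of screen in the frame of trap between -0.02 and 0.02 m and angle between screen's own z axis and vertical below 0.05 rad and value of joint hatch below 0.007 rad and value of joint latch above 1.35 rad and linear speed of screen below 0.02 m/s); the robot touches nothing.
It fails at once if a bystander (float, mandrel, hammer, pliers, bowl blank, glue bottle) is pushed more than 40 mm from its place (distance of any of float, mandrel, hammer, pliers, bowl_blank, glue from where it was at the start of the episode above 0.04 m).
It also fails if it takes over 72 s, if anything falls off the work surface, if the arm or the gripper's body presses on something with over 40 N, if the wrist force passes 120 N, or if a joint passes its speed limit or range.

## Working session

There is one attempt and no reset: what is moved stays moved. The work goes in short steps, Python scripts to look and compute and a shell command to move; the robot and the scene stay as the last step left them, time stands still between calls to the robot, and variables do not carry over. Pictures are saved under pics/ and viewed, at most 10 in all, crops included, and the job is handed in when it is done.

```bash
mkdir -p pics; python3 - <<'E'
from rig import *
import cv2,json
s=read_state();print({k:(v if not hasattr(v,'tolist') else v.tolist()) for k,v in s.items()})
for n in("scene","top"):
    c=read_camera(n);cv2.imwrite(f"pics/{n}0.png",c["color"][:,:,::-1]);print(n,{k:c[k] for k in c if k!="color"})
E
```

```text
{'time': 0.0, 'joint_pos': [1.183382876925298, 0.3328608671583922, -0.06469519077922604, 1.4609745750901448, 0.021583543335928556, 1.3498846648679494, -0.08850131865700533], 'joint_velocities': [-3.186767223742856e-05, 0.0004954780664809678, 0.00020913493787041128, -2.7046546484814945e-06, 0.0002942016620022702, -9.107510268533176e-05, 0.0013819552735402881], 'tau': [-0.0005591226545220707, -62.32678413391113, 0.02394305483903736, -38.98923397064209, -0.061546009965240955, 0.03980466281063855, 0.00013758937711827457], 'tool_pos': [0.22283872174339445, -0.5834981791926547, 0.22174491344151734], 'eef_rot': [-3.1401609270643496, 5.303972843018201e-05, 0.3648256950451667], 'contact_force': [-0.4808177118992714, 0.46495653670288933, -0.5846710118240126], 'moment': [0.018689636203691604, 0.01085366577561231, 0.012904545026023773], 'finger_force': 0.0, 'width': 0.08736466128003925}
scene {'fov_y': 43.933619016318794, 'cx': 316.53454481047635, 'cy': 238.43432187897406, 'cam_to_world': array([[ 0.71041487, -0.48759189,  0.50750848,  1.31763901],
       [ 0.70377884,  0.48966322, -0.51470892, -0.87301012],
       [ 0.00245966,  0.7228306 ,  0.69102089,  1.15842418],
       [ 0.        ,  0.        ,  0.        ,  1.        ]])}
top {'fov_y': 44.03285229720149, 'cx': 326.41104563488676, 'cy': 236.1090936994473, 'cam_to_world': array([[-0.01849085,  0.99466288, -0.10150783,  0.41510426],
       [-0.9998203 , -0.0188195 , -0.0022809 , -0.13316661],
       [-0.00417905,  0.10144741,  0.99483213,  1.67061732],
       [ 0.        ,  0.        ,  0.        ,  1.        ]])}
```

View pics/top0.png

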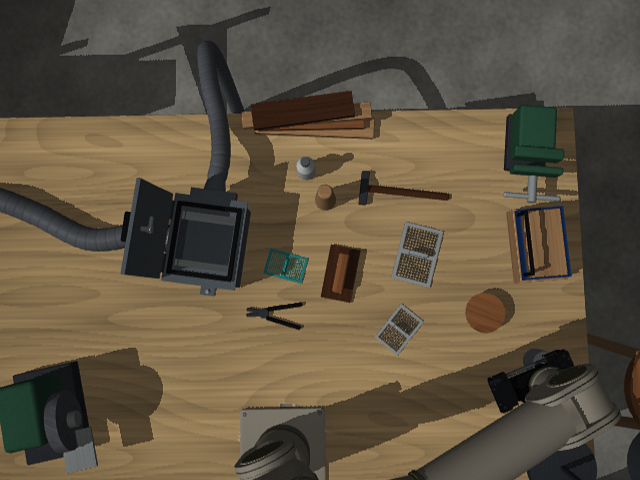

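View pics/scene0.png

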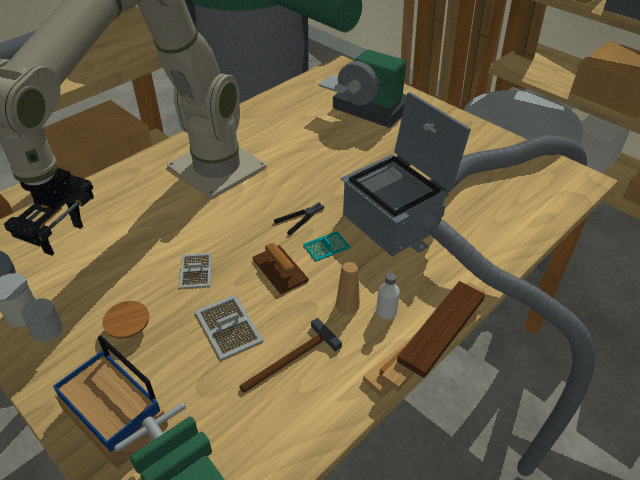

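```bash
cat > h.py <<'E'
import numpy as np,cv2
from rig import *
def cam(c,z,px):
    f=240/np.tan(np.radians(c["fov_y"]/2));M=c["cam_to_world"];out=[]
    for u,v in px:
        d=M[:3,:3]@np.array([(u-c["cx"])/f,-(v-c["cy"])/f,-1]);out.append(M[:3,3]+d*(z-M[2,3])/d[2])
    return np.array(out)
def proj(c,P):
    f=240/np.tan(np.radians(c["fov_y"]/2));M=c["cam_to_world"];q=(np.atleast_2d(P)-M[:3,3])@M[:3,:3]
    return np.c_[c["cx"]+f*q[:,0]/-q[:,2],c["cy"]-f*q[:,1]/-q[:,2]]
def crop(im,u,v,w,h,k):return cv2.resize(im[v:v+h,u:u+w],None,fx=k,fy=k,interpolation=cv2.INTER_CUBIC)
E
python3 - <<'E'
import cv2,numpy as np
from h import crop
t=cv2.imread("pics/top0.png");
a=crop(t,115,175,140,125,3);b=crop(t,388,216,60,75,5)
o=np.zeros((375,720,3),np.uint8);o[:,:420]=a;o[:,420:]=b;cv2.imwrite("pics/c1.png",o)
E
```

```text
(no output)
```

View pics/c1.png

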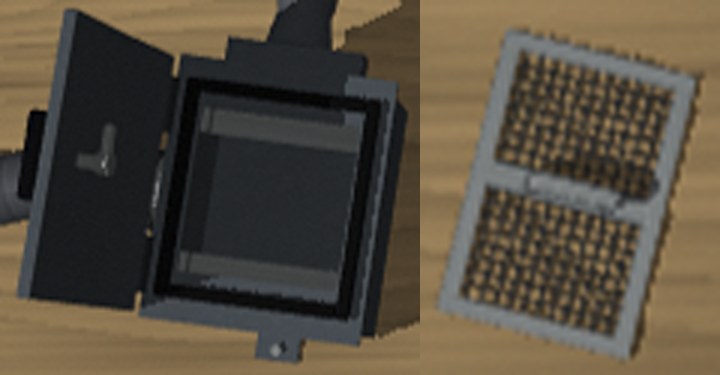

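```bash
python3 - <<'E'
from h import *
t=read_camera("top");s=read_camera("scene")
S=cam(t,.006,[(388+(x-420)/5,216+y/5) for x,y in[(508,32),(698,75),(633,357),(440,305)]])
print(S,S.mean(0),[np.linalg.norm(S[i]-S[i-1]) for i in range(4)])
d=(S[0]+S[1]-S[2]-S[3]);print("yaw",np.arctan2(d[1],d[0])); e=S[0]+S[3]-S[1]-S[2];print(np.arctan2(-e[0],e[1]))
R=cam(t,.135,[(115+x/3,175+y/3) for x,y in[(182,55),(395,80),(360,345),(143,305)]])
print(R,R.mean(0),[np.linalg.norm(R[i]-R[i-1]) for i in range(4)])
d=(R[0]+R[1]-R[2]-R[3]);print("yaw",np.arctan2(d[1],d[0]));e=R[0]+R[3]-R[1]-R[2];print(np.arctan2(-e[0],e[1]))
im=s["color"][:,:,::-1]
o=np.zeros((600,800,3),np.uint8);o[:510,:420]=crop(im,330,85,140,170,3);o[:380,420:]=crop(im,190,290,76,76,5);cv2.imwrite("pics/c2.png",o)
print(proj(s,S),proj(s,R))
E
```

```text
[[ 0.6196348  -0.35368021  0.006     ]
 [ 0.59317994 -0.45995316  0.006     ]
 [ 0.43550162 -0.41758629  0.006     ]
 [ 0.46648664 -0.31072392  0.006     ]] [ 0.52870075 -0.3854859   0.006     ] [np.float64(0.15905848549952462), np.float64(0.10951620592367835), np.float64(0.16327095223839685), np.float64(0.11126381233891645)]
yaw -0.2679051905086378
-0.2632453271778054
[[0.69202405 0.2635697  0.135     ]
 [0.66635086 0.07738699 0.135     ]
 [0.43659603 0.10859949 0.135     ]
 [0.47440597 0.29562139 0.135     ]] [0.56734423 0.18629439 0.135     ] [np.float64(0.21996576907681484), np.float64(0.18794444204126445), np.float64(0.23186526571838023), np.float64(0.19080560795132934)]
yaw -0.14048117360737009
-0.16848999313127558
[[260.63206095 338.46489918]
 [218.5053861  358.38081955]
 [192.17524385 310.82828517]
 [233.50772346 294.36357292]] [[446.99344892 193.40367046]
 [395.90001981 221.6097968 ]
 [338.91143686 177.31014242]
 [392.21757684 154.96301461]]
```

View pics/c2.png

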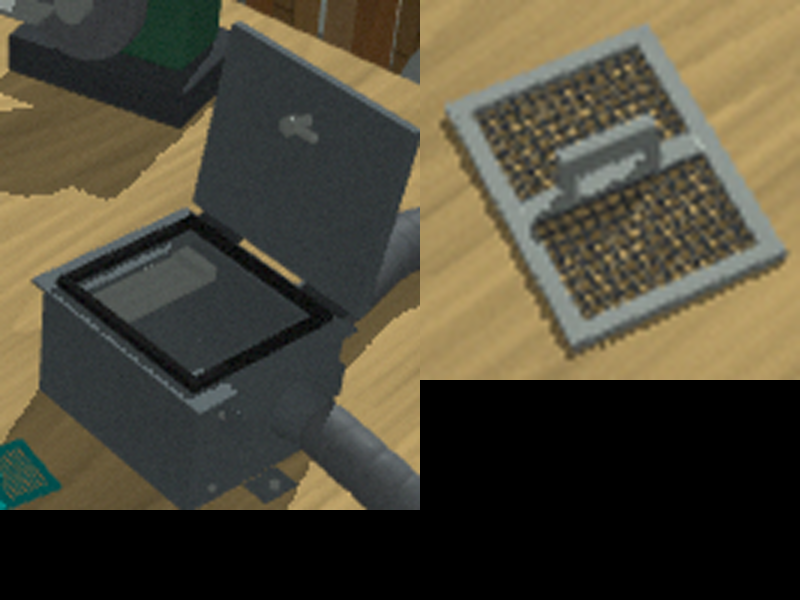

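```bash
cat >> h.py <<'E'
from scipy.optimize import least_squares
from scipy.spatial.transform import Rotation as Ro
def plan(*wp):
    """waypoints (xyz, R or None): print tool-frame delta and rotvec per leg"""
    s=read_state();p=np.array(s["tool_pos"]);R=Ro.from_euler("xyz",s["eef_rot"])
    for q,Rq in wp:
        Rq=R if Rq is None else Rq
        d=R.inv().apply(np.array(q)-p);r=(R.inv()*Rq).as_rotvec()
        print("d",d.round(4),"r",r.round(3),"rows>=",max(np.linalg.norm(d)/.06,np.linalg.norm(r)/.18).round(1));p,R=np.array(q),Rq
def down(yaw):return Ro.from_euler("xyz",[np.pi,0,yaw])
E
python3 - <<'E'
from h import *
t=read_camera("top");s=read_camera("scene")
A=lambda x,y:(115+x/3,175+y/3)
B=lambda x,y:(330+x/3,85+y/3)
C=lambda x,y:(190+(x-420)/5,290+y/5)
D=lambda x,y:(388+(x-420)/5,216+y/5)
def rot(a,P):return np.array(P)@Ro.from_euler("z",a).as_matrix().T
sc=[(82,55,6),(82,-55,6),(-82,-55,6),(-82,55,6)]
ot=np.array([D(508,32),D(698,75),D(633,357),D(440,305)]);os=np.array([C(785,250),C(572,350),C(448,105),C(648,28)])
for w in((1,1),(1,0),(0,1)):
    f=lambda p:np.r_[(w[0]*(proj(t,rot(p[2],sc)/1000+[p[0],p[1],0])-ot)).ravel(),(w[1]*(proj(s,rot(p[2],sc)/1000+[p[0],p[1],0])-os)).ravel()]
    r=least_squares(f,[.53,-.385,-.26]);print("screen",w,r.x.round(4),np.sqrt((r.fun**2).mean()))
rt=np.array([A(182,55),A(395,80),A(360,345),A(143,305),A(78,14),A(32,298)]);rs=np.array([B(345,320),B(200,405),B(35,285),B(195,212),B(418,132),B(235,25)])
def tp(p):
    h=p[3];y,z=98-192*np.cos(h),139+192*np.sin(h)
    P=[(108,88,135),(108,-88,135),(-108,-88,135),(-108,88,135),(112,y,z),(-112,y,z)]
    return rot(p[2],P)/1000+[p[0],p[1],0]
for w in((1,1),(1,0),(0,1)):
    f=lambda p:np.r_[(w[0]*(proj(t,tp(p))-rt)).ravel(),(w[1]*(proj(s,tp(p))-rs)).ravel()]
    r=least_squares(f,[.567,.186,-.15,1.7]);print("trap",w,r.x.round(4),np.sqrt((r.fun**2).mean()));print(r.fun.reshape(-1,2).round(1).tolist())
E
```

```text
screen (1, 1) [ 0.5321 -0.384  -0.2743] 1.0407317626996238
screen (1, 0) [ 0.5287 -0.3855 -0.2667] 0.3264594046845663
screen (0, 1) [ 0.5354 -0.3834 -0.2818] 0.3502047213432747
trap (1, 1) [ 0.568   0.1871 -0.1483  1.7129] 2.00775984647576
[[2.1, 1.5], [-2.5, 1.8], [-2.9, -4.5], [2.2, 0.0], [-0.4, -3.0], [-1.0, -0.9], [-0.5, 1.9], [-0.5, -0.5], [2.1, -2.0], [-4.1, 0.1], [-1.4, -0.3], [-1.8, -1.5]]
trap (1, 0) [ 0.566   0.1864 -0.145   1.7066] 1.4873550129351267
[[2.2, 2.4], [-2.4, 2.4], [-2.5, -3.8], [2.5, 0.9], [0.2, -1.9], [-0.1, 0.3], [-0.0, 0.0], [-0.0, -0.0], [0.0, -0.0], [-0.0, -0.0], [-0.0, -0.0], [-0.0, -0.0]]
trap (0, 1) [ 0.5706  0.1872 -0.1542  1.7219] 1.1069517786321066
[[0.0, 0.0], [-0.0, 0.0], [-0.0, -0.0], [0.0, -0.0], [-0.0, -0.0], [-0.0, -0.0], [0.3, 2.5], [0.0, -0.0], [2.9, -1.8], [-3.1, 0.4], [-0.0, 0.1], [-0.2, -1.3]]
```

```bash
python3 - <<'E'
from h import *
plan(((.532,-.384,.13),down(1.297)),((.532,-.384,.01),None))
E
```

```text
d [ 0.36   -0.0763  0.0923] r [-0.    -0.    -0.932] rows>= 6.3
d [ 0.   -0.    0.12] r [0. 0. 0.] rows>= 2.0
```

```bash
python3 -m inch '[[0.7,[0.0514,-0.0109,0.0132],[0,0,0]],[0.7,[0.0514,-0.0109,0.0132],[0,0,0]],[0.7,[0.0514,-0.0109,0.0132],[0,0,0]],[0.7,[0.0514,-0.0109,0.0132],[0,0,0]],[0.7,[0.0514,-0.0109,0.0132],[0,0,0]],[0.7,[0.0514,-0.0109,0.0132],[0,0,0]],[0.7,[0.0514,-0.0109,0.0132],[0,0,0]],[0.7,[0,0,0],[0,0,-0.18]],[0.7,[0,0,0],[0,0,-0.18]],[0.7,[0,0,0],[0,0,-0.18]],[0.7,[0,0,0],[0,0,-0.18]],[0.7,[0,0,0],[0,0,-0.18]]]'
python3 -m inch '[[0.7,[0,0,0],[0,0,-0.03]],[0.7,[0,0,0],[0,0,0]]]'
python3 - <<'E'
from h import *
plan(((.532,-.384,.013),down(1.297)))
print(read_state()["joint_pos"])
w=read_camera("wrist");cv2.imwrite("pics/w1.png",w["color"][:,:,::-1]);print({k:w[k] for k in w if k!="color"})
E
```

```text
time: 1.8
tool_pos: [0.5318, -0.3843, 0.13]
eef_rot: [-3.141, 0.0, 1.271]
contact_force: [-0.4, -0.3, -0.2]
width: 0.0605
finger_force: 0.0
time: 2.05
tool_pos: [0.5318, -0.3843, 0.1301]
eef_rot: [-3.142, -0.0, 1.292]
contact_force: [-0.4, -0.0, 0.5]
width: 0.061
finger_force: 0.0
d [3.000e-04 1.000e-04 1.171e-01] r [-0.    -0.    -0.005] rows>= 2.0
[ 0.83896624  0.48950514 -0.38434886  1.46778913  0.18877676  1.22090135
  0.15142099]
{'fov_y': 59.52624774775963, 'cx': 311.94999010992245, 'cy': 239.31934652684623, 'cam_to_world': array([[ 9.61070891e-01,  2.65875624e-01,  7.51857368e-02,
         5.51598316e-01],
       [-2.76301688e-01,  9.25144411e-01,  2.60317492e-01,
        -3.13383460e-01],
       [-3.45588755e-04, -2.70957510e-01,  9.62591247e-01,
         2.93162117e-01],
       [ 0.00000000e+00,  0.00000000e+00,  0.00000000e+00,
         1.00000000e+00]])}
```

View pics/w1.png

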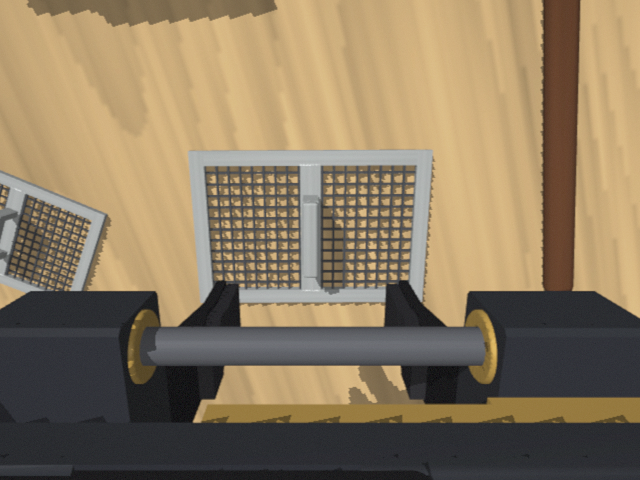

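```bash
python3 - <<'E'
from h import *
w=read_camera("wrist")
S=cam(w,.006,[(190,151),(432,150),(424,302),(204,304)]);print(S,S.mean(0))
b=cam(w,.036,[(310,197),(311,289)]);print(b,b.mean(0))
d=S[1]+S[2]-S[0]-S[3];print(np.arctan2(d[1],d[0]))
c=b.mean(0)*.5+S.mean(0)*.5;c[2]=.011;plan((c,None))
E
```

```text
[[ 0.46754236 -0.30924377  0.006     ]
 [ 0.62377189 -0.35345392  0.006     ]
 [ 0.59576887 -0.46043196  0.006     ]
 [ 0.43829728 -0.41687843  0.006     ]] [ 0.5313451  -0.38500202  0.006     ]
[[ 0.53790174 -0.35642577  0.036     ]
 [ 0.52155447 -0.41541383  0.036     ]] [ 0.52972811 -0.3859198   0.036     ]
-0.2727939988019578
d [-0.0015 -0.001   0.1191] r [0. 0. 0.] rows>= 2.0
```

```bash
python3 -m inch '[[0.7,[-0.0015,-0.001,0.05],[0,0,0]],[0.7,[0,0,0.04],[0,0,0]],[0.7,[0,0,0.028],[0,0,0]],[0.7,[0,0,0],[0,0,0]],[0,[0,0,0],[0,0,0]],[0,[0,0,0],[0,0,0]],[0,[0,0,0],[0,0,0]],[0,[0,0,0],[0,0,0]]]' 45; python3 -m inch '[[0,[0,0,-0.02],[0,0,0]],[0,[0,0,-0.06],[0,0,0]],[0,[0,0,-0.06],[0,0,0]],[0,[0,0,-0.06],[0,0,0]],[0,[0,0,-0.06],[0,0,0]],[0,[0,0,0],[0,0,0]]]'
python3 - <<'E'
from h import *
w=read_camera("wrist");cv2.imwrite("pics/w2.png",w["color"][:,:,::-1])
y=-.15;T=Ro.from_euler("z",y);c=np.array([.568,.187,0])
p=c+T.apply([-.015,0,.29]);plan((p,down(y+np.pi/2)))
E
```

```text
time: 3.15
tool_pos: [0.5307, -0.3856, 0.0127]
eef_rot: [3.141, 0.0, 1.295]
contact_force: [-0.7, -0.1, -0.2]
width: 0.0286
finger_force: 0.0
time: 3.9
tool_pos: [0.5324, -0.386, 0.2798]
eef_rot: [3.131, 0.003, 1.295]
contact_force: [1.1, 0.5, -0.4]
width: 0.0002
finger_force: 0.0
d [ 0.559  -0.1356 -0.0156] r [ 0.006  0.002 -0.126] rows>= 9.6
```

View pics/w2.png

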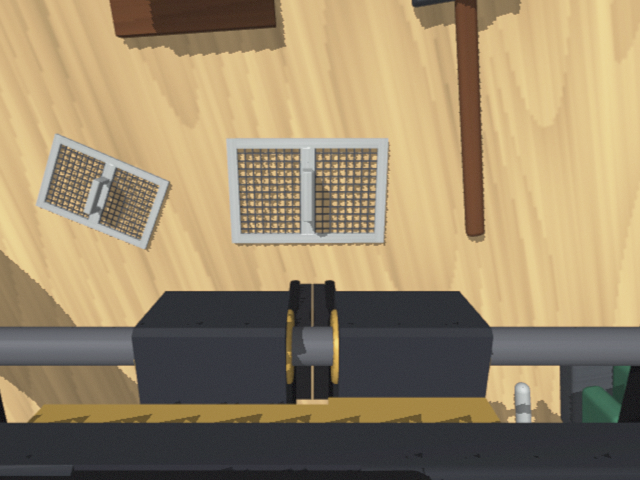

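```bash
python3 -m inch '[[0.45,[0,0,0.05],[0,0,0]],[0.45,[0,0,0.055],[0,0,0]],[0.45,[0,0,0.055],[0,0,0]],[0.45,[0,0,0],[0,0,0]],[0.45,[0,0,0],[0,0,0]]]';python3 - <<'E'
from h import *
plan(((.5307,-.3856,.0115),down(1.297)))
E
```

```text
time: 4.58
tool_pos: [0.5313, -0.3858, 0.1144]
eef_rot: [3.14, 0.0, 1.295]
contact_force: [1.1, -0.6, 0.0]
width: 0.037
finger_force: 0.0
d [ 0.     -0.0009  0.1029] r [ 0.002  0.    -0.002] rows>= 1.7
```

```bash
python3 -m inch '[[0.45,[0,-0.001,0.05],[0,0,0]],[0.45,[0,0,0.033],[0,0,0]],[0.45,[0,0,0.02],[0,0,0]],[0,[0,0,0],[0,0,0]],[0,[0,0,0],[0,0,0]],[0,[0,0,0],[0,0,0]],[0,[0,0,0],[0,0,0]],[0,[0,0,0],[0,0,0]]]' 45
```

```text
time: 5.58
tool_pos: [0.5302, -0.3856, 0.0103]
eef_rot: [3.14, 0.001, 1.295]
contact_force: [0.3, 1.2, 6.3]
width: 0.0094
finger_force: 45.0
```

```bash
python3 -m inch '[[0,[0,0,-0.03],[0,0,0]],[0,[0,0,-0.06],[0,0,0]],[0,[0,0,-0.06],[0,0,0]],[0,[0,0,-0.06],[0,0,0]],[0,[0,0,-0.06],[0,0,0]],[0,[0,0,-0.02],[0,0,0]],[0,[0,0,0],[0,0,0]]]'
python3 - <<'E'
from h import *
y=-.15;T=Ro.from_euler("z",y);c=np.array([.568,.187,0])
p=c+T.apply([-.015,0,.30]);plan((p,down(y+np.pi/2)))
E
```

```text
time: 6.45
tool_pos: [0.53, -0.3853, 0.3004]
eef_rot: [3.139, 0.001, 1.295]
contact_force: [-0.2, 0.4, -3.9]
width: 0.0098
finger_force: 45.0
d [ 5.591e-01 -1.342e-01 -4.000e-04] r [ 0.002  0.001 -0.126] rows>= 9.6
```

```bash
python3 -m inch '[[0,[0.03,-0.015,0],[0,0,-0.03]],[0,[0.055,-0.015,-0.005],[0,0,-0.03]],[0,[0.055,-0.015,-0.005],[0,0,-0.03]],[0,[0.055,-0.01,-0.005],[0,0,-0.036]],[0,[0.055,-0.01,-0.005],[0,0,0]],[0,[0.055,-0.01,-0.005],[0,0,0]],[0,[0.055,-0.01,-0.005],[0,0,0]],[0,[0.03,0,0],[0,0,0]],[0,[0,0,0],[0,0,0]],[0,[0,0,0],[0,0,0]]]'
python3 - <<'E'
from h import *
w=read_camera("wrist");cv2.imwrite("pics/w3.png",w["color"][:,:,::-1])
y=-.15;T=Ro.from_euler("z",y);c=np.array([.568,.187,0])
p=c+T.apply([-.015,0,.30]);plan((p,down(y+np.pi/2)))
X=[(72,70,135),(72,-70,135),(-72,-70,135),(-72,70,135),(108,-88,135),(-108,-88,135),(108,88,135),(-108,88,135)]
print(proj(w,c+T.apply(X)/1000))
E
```

```text
time: 7.7
tool_pos: [0.5187, 0.0138, 0.3277]
eef_rot: [-3.139, 0.001, 1.42]
contact_force: [0.4, -0.3, -3.1]
width: 0.0095
finger_force: 45.0
d [0.179  0.0075 0.0278] r [-0.002  0.001 -0.002] rows>= 3.0
[[ 448.36669897 -138.21697991]
 [ 433.05407741   74.99963839]
 [ 251.39854846   75.36539525]
 [ 243.26520984 -137.50078587]
 [ 476.16138712   98.84344674]
 [ 207.62478073   99.33957831]
 [ 502.86228317 -169.88690117]
 [ 190.01836291 -168.72621003]]
```

View pics/w3.png

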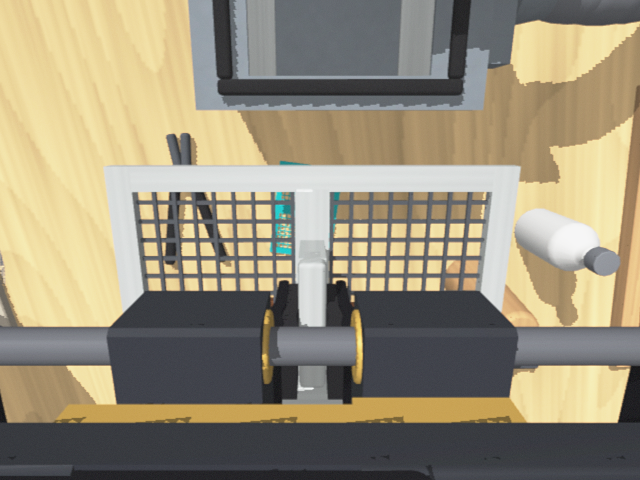

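```bash
cat >> h.py <<'E'
TY=-.15;TR=Ro.from_euler("z",TY);TC=np.array([.568,.187,0])
def tw(x,y,z,th=0,yaw=np.pi/2):return TC+TR.apply(np.array([x,y,z])/1000),down(TY+yaw)*Ro.from_rotvec([th,0,0])
def tt():
    s=read_state();print("trap xyz",(TR.inv().apply(np.array(s["tool_pos"])-TC)*1000).round(1),"F",np.round(s["contact_force"],1),"w",round(s["width"],4),round(float(s["finger_force"]),1),"t",s["time"])
E
python3 - <<'E'
from h import *
tt();plan(tw(-12,0,290),tw(-12,0,250,.37),tw(-10,0,144,.37),tw(27,0,139,.37),tw(20,0,125,.185),tw(17,0,108,0))
E
```

```text
trap xyz [ -22.7 -178.9  327.9] F [ 0.1  0.2 -2.7] w 0.01 45.0 t 7.75
d [0.179  0.0105 0.0378] r [-0.002  0.001 -0.002] rows>= 3.1
d [ 0.   -0.    0.04] r [ 0.37  0.   -0.  ] rows>= 2.1
d [0.     0.0402 0.0981] r [0. 0. 0.] rows>= 1.8
d [-0.      0.0363 -0.0087] r [0. 0. 0.] rows>= 0.6
d [ 0.     -0.0015  0.0156] r [-0.185 -0.     0.   ] rows>= 1.0
d [-0.      0.0002  0.0173] r [-0.185  0.     0.   ] rows>= 1.0
```

```bash
python3 -m inch '[[0,[0.045,0.0035,0.0095],[0,0,0]],[0,[0.045,0.0035,0.0095],[0,0,0]],[0,[0.045,0.0035,0.0095],[0,0,0]],[0,[0.044,0,0.0095],[0,0,0]],[0,[0,0,0.02],[0.12,0,0]],[0,[0,0,0.01],[0.12,0,0]],[0,[0,0,0.01],[0.13,0,0]],[0,[0,0,0],[0,0,0]],[0,[0,0,0],[0,0,0]]]'
python3 - <<'E'
from h import *
tt();plan(tw(-10,0,144,.37),tw(27,0,139,.37),tw(20,0,125,.185),tw(17,0,108,0))
E
```

```text
time: 8.88
tool_pos: [0.5529, 0.1908, 0.2519]
eef_rot: [-2.774, -0.0, 1.42]
contact_force: [-0.7, 0.4, -2.0]
width: 0.0095
finger_force: 45.0
trap xyz [-15.5   1.5 251.9] F [-0.7  0.4 -2. ] w 0.0095 45.0 t 8.875
d [-0.0016  0.0438  0.0987] r [ 0.003 -0.001 -0.   ] rows>= 1.8
d [-0.      0.0363 -0.0087] r [0. 0. 0.] rows>= 0.6
d [ 0.     -0.0015  0.0156] r [-0.185 -0.     0.   ] rows>= 1.0
d [-0.      0.0002  0.0173] r [-0.185  0.     0.   ] rows>= 1.0
```

```bash
python3 -m inch '[[0,[-0.0015,0.011,0.025],[0,0,0]],[0,[0,0.011,0.025],[0,0,0]],[0,[0,0.011,0.025],[0,0,0]],[0,[0,0.011,0.023],[0,0,0]],[0,[0,0,0],[0,0,0]],[0,[0,0.018,-0.004],[0,0,0]],[0,[0,0.018,-0.004],[0,0,0]],[0,[0,0,0],[0,0,0]]]'
python3 - <<'E'
from h import *
tt();plan(tw(27,0,139,.37),tw(20,0,125,.185),tw(17,0,108,0))
E
```

```text
time: 9.88
tool_pos: [0.5947, 0.1834, 0.1404]
eef_rot: [-2.774, -0.001, 1.42]
contact_force: [-0.7, 0.1, -3.9]
width: 0.0096
finger_force: 45.0
trap xyz [ 27.    0.4 140.4] F [-0.7  0.1 -3.9] w 0.0096 45.0 t 9.875
d [-0.0004  0.0005  0.0013] r [ 0.003 -0.001  0.   ] rows>= 0.0
d [ 0.     -0.0015  0.0156] r [-0.185 -0.     0.   ] rows>= 1.0
d [-0.      0.0002  0.0173] r [-0.185  0.     0.   ] rows>= 1.0
```

No contact; now flatten.

```bash
python3 -m inch '[[0,[0,0,0.0085],[-0.0925,0,0]],[0,[0,-0.001,0.0085],[-0.0925,0,0]],[0,[0,0,0],[0,0,0]],[0,[0,0,0.0085],[-0.0925,0,0]],[0,[0,0,0.0085],[-0.0955,0,0]],[0,[0,0,0],[0,0,0]],[0,[0,0,0],[0,0,0]]]'
python3 - <<'E'
from h import *
tt();plan(tw(0,0,108,0),tw(0,0,103,0))
E
```

```text
time: 10.75
tool_pos: [0.5863, 0.184, 0.107]
eef_rot: [3.14, -0.0, 1.42]
contact_force: [0.3, 0.3, -3.2]
width: 0.0089
finger_force: 45.0
trap xyz [ 18.6  -0.3 107. ] F [ 0.3  0.3 -3.2] w 0.0089 45.0 t 10.75
d [ 0.0002 -0.0186 -0.0011] r [ 0.002 -0.    -0.001] rows>= 0.3
d [ 0.    -0.     0.005] r [0. 0. 0.] rows>= 0.1
```

```bash
python3 -m inch '[[0,[0,-0.006,0],[0,0,0]],[0,[0,-0.006,0],[0,0,0]],[0,[0,-0.006,0],[0,0,0]],[0,[0,0,0.001],[0,0,0]],[0,[0,0,0.001],[0,0,0]],[0,[0,0,0.001],[0,0,0]],[0,[0,0,0.001],[0,0,0]],[0,[0,0,0],[0,0,0]]]'
```

```text
time: 11.75
tool_pos: [0.5678, 0.187, 0.1033]
eef_rot: [3.138, 0.001, 1.421]
contact_force: [-6.3, -3.4, 11.1]
width: 0.009
finger_force: 45.0
```

```bash
python3 -m inch '[[0.45,[0,0,0],[0,0,0]],[0.45,[0,0,0],[0,0,0]],[0.45,[0,0,0],[0,0,0]],[0.45,[0,0,0],[0,0,0]],[0.45,[0,0,0],[0,0,0]],[0.45,[0,0,-0.03],[0,0,0]],[0.45,[0,0,-0.05],[0,0,0]],[0.45,[0,0,-0.06],[0,0,0]],[0.45,[0,0,-0.06],[0,0,0]],[0.45,[0,0,-0.06],[0,0,0]],[0.45,[0,0,0],[0,0,0]],[0.45,[0,0,0],[0,0,0]]]'
python3 - <<'E'
from h import *
w=read_camera("wrist")["color"][:,:,::-1];t=read_camera("top")["color"][:,:,::-1]
o=np.zeros((480,800,3),np.uint8);o[:,:420]=cv2.resize(w,(420,315)) if 0 else np.vstack([cv2.resize(w,(420,315)),np.zeros((165,420,3),np.uint8)]);o[:,420:]=crop(t,140,180,95,120,4);cv2.imwrite("pics/p4.png",o)
E
```

```text
time: 13.25
tool_pos: [0.5668, 0.1872, 0.3614]
eef_rot: [3.139, 0.0, 1.421]
contact_force: [-0.5, -0.7, -0.3]
width: 0.0389
finger_force: 0.0
```

View pics/p4.png

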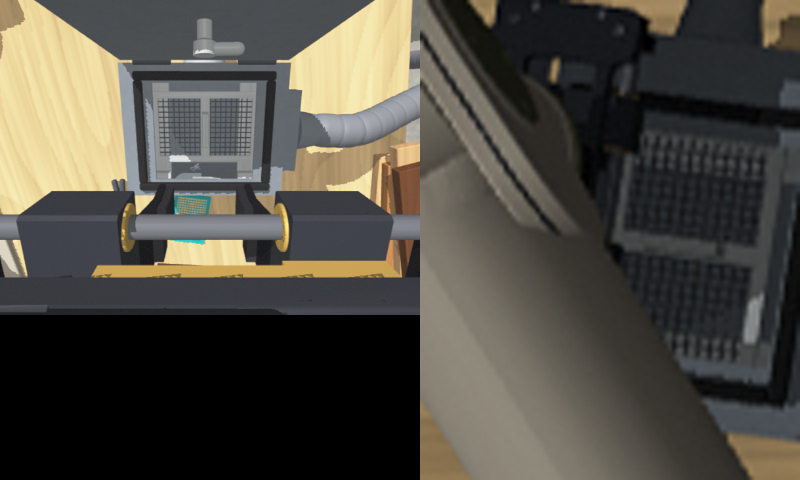

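```bash
python3 -m inch '[[0,[0,-0.03,-0.03],[0,0,0]],[0,[0.025,-0.035,0],[0,0,0]],[0,[0.05,0,0],[0,0,0]],[0,[0.05,0,0],[0,0,0]],[0,[0.05,0,0],[0,0,0]],[0,[0,0,0],[0,0,0]],[0,[0,0,0.03],[0,0,0]],[0,[0,0,0.03],[0,0,0]],[0,[0,0,0.03],[0,0,0]],[0,[0,0,0],[0,0,0]]]'
python3 - <<'E'
from h import *
tt();print(read_state()["joint_pos"].__repr__())
pts=[]
for h in np.linspace(1.57,0.02,17):
    pts.append((98-165*np.cos(h)+12*np.sin(h)+10,139+165*np.sin(h)+12*np.cos(h)))
pts=np.array(pts);print(pts.round(0).tolist());print(np.diff(pts,axis=0).round(1).tolist())
E
```

```text
time: 14.6
tool_pos: [0.5287, 0.3679, 0.2991]
eef_rot: [3.141, 0.004, 1.42]
contact_force: [0.2, -0.3, 0.5]
width: 0.0004
finger_force: 0.0
trap xyz [-65.9 173.  299.1] F [ 0.2 -0.3  0.5] w 0.0004 0.0 t 14.6
array([-0.11376273,  0.47015599, -0.83800416,  1.24150806,  0.34566591,
        1.57580286, -1.04503792])
[[120.0, 304.0], [104.0, 304.0], [88.0, 303.0], [72.0, 300.0], [57.0, 296.0], [42.0, 291.0], [27.0, 283.0], [14.0, 275.0], [1.0, 265.0], [-11.0, 254.0], [-21.0, 242.0], [-31.0, 229.0], [-39.0, 215.0], [-45.0, 201.0], [-51.0, 186.0], [-54.0, 170.0], [-57.0, 154.0]]
[[-16.0, 0.4], [-16.0, -1.2], [-15.8, -2.7], [-15.5, -4.2], [-15.0, -5.7], [-14.3, -7.1], [-13.6, -8.5], [-12.7, -9.8], [-11.7, -10.9], [-10.6, -12.0], [-9.4, -13.0], [-8.1, -13.8], [-6.7, -14.6], [-5.3, -15.1], [-3.8, -15.6], [-2.3, -15.9]]
```

```bash
python3 -m inch '[[0,[-0.012,0,0],[0,0,0]],[0,[-0.014,0,0],[0,0,0]],[0,[-0.014,0,0],[0,0,0]],[0,[-0.014,0,0],[0,0,0]],[0,[-0.015,0,-0.004],[0,0,0]],[0,[-0.016,0,0.001],[0,0,0]]]'; python3 -c "
from h import *;tt()"
```

```text
time: 15.35
tool_pos: [0.516, 0.2862, 0.3059]
eef_rot: [3.137, -0.003, 1.422]
contact_force: [-0.3, 4.3, -0.1]
width: 0.0006
finger_force: 2.4
trap xyz [-66.2  90.3 305.9] F [-0.3  4.3 -0.1] w 0.0006 2.4 t 15.35
```

```bash
python3 -m inch '[[0,[-0.016,0,0.005],[0,0,0]],[0,[-0.0155,0,0.005],[0,0,0]],[0,[-0.015,0,0.006],[0,0,0]],[0,[-0.0145,0,0.007],[0,0,0]],[0,[-0.0135,0,0.0085],[0,0,0]],[0,[-0.0125,0,0.01],[0,0,0]],[0,[-0.0115,0,0.011],[0,0,0]],[0,[-0.0105,0,0.012],[0,0,0]],[0,[-0.0095,0,0.013],[0,0,0]]]'; python3 -c "
from h import *;tt()"
```

```text
time: 16.48
tool_pos: [0.4986, 0.1679, 0.2262]
eef_rot: [3.139, 0.0, 1.421]
contact_force: [0.6, 0.8, 1.7]
width: 0.0009
finger_force: 1.0
trap xyz [-65.8 -29.3 226.2] F [0.6 0.8 1.7] w 0.0009 1.0 t 16.475
```

```bash
python3 -m inch '[[0,[-0.008,0,0.014],[0,0,0]],[0,[-0.0068,0,0.0146],[0,0,0]],[0,[-0.0053,0,0.0151],[0,0,0]],[0,[-0.0038,0,0.0156],[0,0,0]],[0,[-0.0015,0,0.008],[0,0,0]],[0,[-0.0005,0,0.004],[0,0,0]],[0,[0,0,0.002],[0,0,0]],[0,[0,0,0],[0,0,0]]]'; python3 -c "
from h import *;tt()"
```

```text
time: 17.48
tool_pos: [0.4951, 0.1431, 0.1542]
eef_rot: [3.138, 0.0, 1.421]
contact_force: [-0.2, -0.8, 1.8]
width: 0.0006
finger_force: 0.4
trap xyz [-65.5 -54.3 154.2] F [-0.2 -0.8  1.8] w 0.0006 0.4 t 17.475
```

```bash
python3 -m inch '[[0,[0,0,0.001],[0,0,0]],[0,[0,0,0.001],[0,0,0]],[0,[0,0,0],[0,0,0]],[0,[0,0,0],[0,0,0]]]'; python3 -m inch '[[0.45,[0,0,-0.02],[0,0,0]],[0.45,[0,0,-0.04],[0,0,0]],[0.45,[0,0,-0.04],[0,0,0]],[0.45,[0,0.03,0],[0,0,-0.15]],[0.45,[0,0.035,0],[0,0,0.15]],[0.45,[0,0,0],[0,0,0]],[0.45,[0,0,0],[0,0,0]]]';python3 - <<'E'
from h import *
tt();w=read_camera("wrist");cv2.imwrite("pics/w5.png",w["color"][:,:,::-1])
X=[TC+TR.apply(np.array(p)/1000) for p in[(0,-50,185),(36,-50,185),(-36,-50,185)]];print(proj(w,X))
plan(tw(0,-50,235,0,np.pi))
E
```

```text
time: 17.98
tool_pos: [0.4952, 0.1431, 0.1528]
eef_rot: [3.138, 0.001, 1.421]
contact_force: [-3.8, -3.3, 10.5]
width: 0.0005
finger_force: 5.1
time: 18.85
tool_pos: [0.5591, 0.1392, 0.252]
eef_rot: [3.139, -0.0, 1.423]
contact_force: [-0.3, -0.2, 0.3]
width: 0.0391
finger_force: 0.0
trap xyz [ -1.7 -48.6 252. ] F [-0.3 -0.2  0.3] w 0.0391 0.0 t 18.85
[[315.88715442 256.62857474]
 [378.35121038 256.66190931]
 [253.37768736 256.59521593]]
d [-0.0013  0.0018  0.0172] r [ 0.002  0.002 -1.569] rows>= 8.7
```

View pics/w5.png

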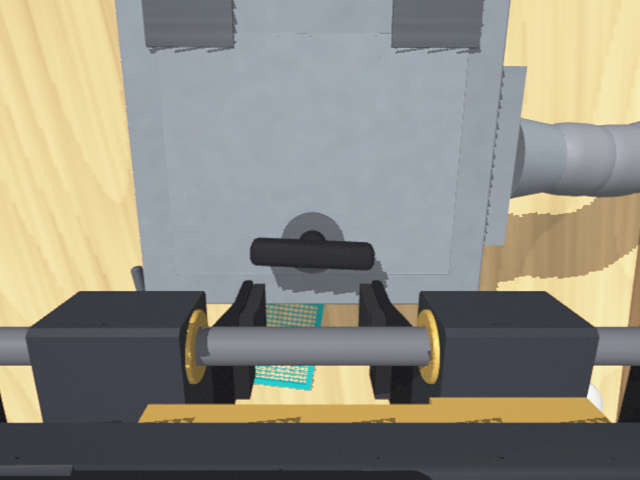

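```bash
python3 -m inch '[[0.45,[0.0005,0,0],[0,0,-0.168]],[0.45,[0,0,0],[0,0,-0.168]],[0.45,[0,0,0],[0,0,-0.168]],[0.45,[0,0,0],[0,0,-0.168]],[0.45,[0,0,0],[0,0,-0.168]],[0.45,[0,0,0],[0,0,-0.168]],[0.45,[0,0,0],[0,0,-0.168]],[0.45,[0,0,0],[0,0,-0.168]],[0.45,[0,0,0],[0,0,-0.168]],[0.45,[0,0,0],[0,0,0]],[0.45,[0,0,0],[0,0,0]]]';python3 - <<'E'
from h import *
tt();plan(tw(-2,-48,164,0,np.pi-.06));print(read_state()["joint_pos"])
E
```

```text
time: 20.27
tool_pos: [0.5593, 0.1391, 0.2524]
eef_rot: [-3.141, 0.003, 2.93]
contact_force: [0.2, 0.9, -0.3]
width: 0.0392
finger_force: 0.0
trap xyz [ -1.5 -48.6 252.4] F [ 0.2  0.9 -0.3] w 0.0392 0.0 t 20.275
d [0.0009 0.0006 0.0883] r [-0.     0.003 -0.002] rows>= 1.5
[ 0.48584908  0.37004826 -1.02505625  1.51191186  0.31971207  1.43547408
  0.80730558]
```

```bash
python3 -m inch '[[0.45,[0.0005,0.0005,0.03],[0,0,0]],[0.45,[0,0,0.03],[0,0,0]],[0.45,[0,0,0.018],[0,0,0]],[0.45,[0,0,0.01],[0,0,0]],[0,[0,0,0],[0,0,0]],[0,[0,0,0],[0,0,0]],[0,[0,0,0],[0,0,0]],[0,[0,0,0],[0,0,0]],[0,[0,0,0],[0,0,0]]]' 30;python3 -c "
from h import *;tt()"
```

```text
time: 21.4
tool_pos: [0.5597, 0.1386, 0.1649]
eef_rot: [-3.14, 0.004, 2.932]
contact_force: [-2.4, -3.7, 4.8]
width: 0.0163
finger_force: 30.0
trap xyz [ -1.  -49.1 164.9] F [-2.4 -3.7  4.8] w 0.0163 30.0 t 21.4
```

```bash
python3 -m inch '[[0,[0,0,0],[0,0,0.15]],[0,[0,0,0],[0,0,0.15]],[0,[0,0,0.001],[0,0,0.15]],[0,[0,0,0.001],[0,0,0.12]],[0,[0,0,0],[0,0,0]]]' 45;python3 -c "
from h import *;tt();print(read_state()['moment'])"
```

```text
time: 22.02
tool_pos: [0.5596, 0.1383, 0.1637]
eef_rot: [3.141, 0.005, 2.36]
contact_force: [-6.7, -6.6, 13.7]
width: 0.0156
finger_force: 45.0
trap xyz [ -1.  -49.4 163.7] F [-6.7 -6.6 13.7] w 0.0156 45.0 t 22.025
[-1.65819744  1.37934878 -0.02784336]
```

```bash
python3 -m inch '[[0,[0,0,0.0008],[0,0,0.1]],[0,[0,0,0.0008],[0,0,0.1]],[0,[0,0,0.0008],[0,0,0.1]],[0,[0,0,0.0005],[0,0,0.1]],[0,[0,0,0],[0,0,0]]]';python3 -c "
from h import *;tt();print(read_state()['moment'])"
```

```text
time: 22.65
tool_pos: [0.5595, 0.1379, 0.1615]
eef_rot: [3.14, 0.005, 1.96]
contact_force: [-11.1, -9.8, 21.2]
width: 0.0159
finger_force: 45.0
trap xyz [ -1.1 -49.8 161.5] F [-11.1  -9.8  21.2] w 0.0159 45.0 t 22.65
[-2.18730416  2.28468981 -0.02912595]
```

```bash
python3 -m inch '[[0,[0,0,0.0005],[0,0,0.1]],[0,[0,0,0.0005],[0,0,0.1]],[0,[0,0,0],[0,0,0.1]],[0,[0,0,0],[0,0,0.1]],[0,[0,0,0],[0,0,0.1]],[0,[0,0,0],[0,0,0.05]],[0,[0,0,0],[0,0,0]]]';python3 -c "
from h import *;tt();print(read_state()['moment'])"
```

```text
time: 23.52
tool_pos: [0.5593, 0.1378, 0.1609]
eef_rot: [3.138, 0.004, 1.41]
contact_force: [-13.3, -10.2, 24.9]
width: 0.0156
finger_force: 45.0
trap xyz [ -1.2 -49.9 160.9] F [-13.3 -10.2  24.9] w 0.0156 45.0 t 23.525
[-2.41614621  2.93697128  0.00886694]
```

```bash
python3 -m inch '[[0,[0,0,0],[0,0,0.04]],[0,[0,0,0],[0,0,0.03]],[0,[0,0,0],[0,0,0]]]';python3 -c "
from h import *;tt();print(read_state()['moment'])"; python3 -m inch '[[0.45,[0,0,0],[0,0,0]],[0.45,[0,0,0],[0,0,0]],[0.45,[0,0,0],[0,0,0]],[0.45,[0,0,0],[0,0,0]],[0.45,[0,0,0],[0,0,0]],[0.45,[0,0,-0.03],[0,0,0]],[0.45,[0,0,-0.05],[0,0,0]],[0.45,[0,0,-0.06],[0,0,0]],[0.45,[0,0,0],[0,0,0]],[0.45,[0,0,0],[0,0,0]]]'
python3 - <<'E'
from h import *
w=read_camera("wrist");tt()
X=[TC+TR.apply(np.array(p)/1000) for p in[(0,-50,185),(0,-14,185),(0,-86,185)]];print(proj(w,X))
im=w["color"][:,:,::-1]; s=read_camera("scene")["color"][:,:,::-1]
cv2.imwrite("pics/w6.png",np.vstack([cv2.resize(im,(400,300)),cv2.resize(s[60:285,300:600],(400,300))]))
E
```

```text
time: 23.9
tool_pos: [0.5593, 0.1379, 0.1609]
eef_rot: [3.137, 0.004, 1.341]
contact_force: [-12.3, -10.6, 24.8]
width: 0.0159
finger_force: 45.0
trap xyz [ -1.2 -49.9 160.9] F [-12.3 -10.6  24.8] w 0.0159 45.0 t 23.9
[-2.56481038  2.96565465  0.37248465]
time: 25.15
tool_pos: [0.5589, 0.1396, 0.2977]
eef_rot: [3.139, 0.0, 1.343]
contact_force: [-1.1, 0.5, -0.9]
width: 0.0391
finger_force: 0.0
trap xyz [ -2.2 -48.4 297. ] F [ 0.1 -0.6 -0.2] w 0.0392 0.0 t 25.2
[[315.59079788 235.97659397]
 [311.41917959 183.36107824]
 [319.48758042 285.12567922]]
```

View pics/w6.png

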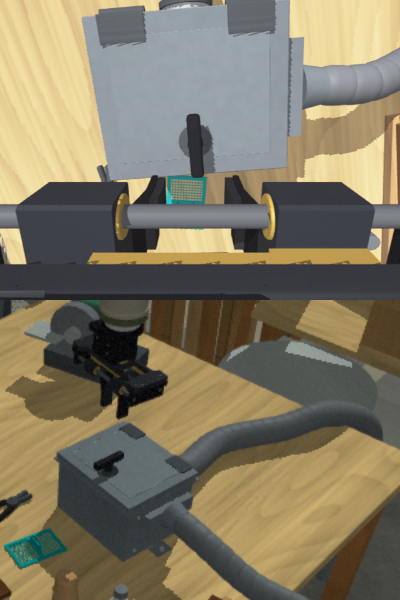

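```bash
python3 -c "
from rig import *;print(sign_off())"
```

```text
the job is handed in; nothing more can be done
None
```

I handed the job in at about 25 s. The last images show the screen level and centred on its ledges before the hatch closed. They also show the hatch shut with the T-handle at its clockwise stop, along the trap's y. I couldn't read the joint values directly, and the hand-in returned no verdict.

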